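# Set up the glass grinder for the next batch

### The arm

A 6-joint arm with a two-finger parallel gripper is mounted at the origin on the work surface. World frame = base frame: x ahead of the robot, y to its left, z up, the work surface at z = 0. Lengths are in m, angles in rad, forces in N, time in s.
With the tool pointing down it reaches from about 0.3 to 0.85 m from the base axis. Payload 5.4 kg.
Tool frame: the origin (TCP) lies at the very end of the fingers, on their centre line; the grasp point (between the pads) lies 19 mm behind it; x points along the fingers, y is the direction in which the jaws open and shut, and the axes are right-handed (so a half turn about x gives the same grasp; the last joint's range is limited). The gripper opens to 85 mm and grips with 20 to 120 N. Pads are 22 mm wide; open, the fingers measure 114 mm over their backs; the gripper's body (76 mm by 85 mm) begins 54 mm behind the grasp point. The pads swing forward as they close: fully open they stand 13 mm farther back than shut.
Start: joints at [-1.445, 0.158, 1.597, -0, 1.386, -0.21], TCP at [0.189, -0.543, 0.231] pointing down, gripper open.
Joint ranges: [-2.91, 2.91], [-0.94, 2.29], [0.18, 2.7], [-1.29, 4.43], [0.17, 2.64], [-3, 3]. Speed limits (rad/s): [2.57, 2.57, 3.14, 3.14, 3.14, 3.14].

### API

Orientations are given as a rotation vector (axis times angle).
In Python, from station import ctrl, planner, cams, ticket gives the robot as it stands. The module is installed in compiled form; this text tells all that it offers. Calls block until the motion is done:
- ctrl.move_to(position, orientation): joint-space move of the TCP to a pose.
- ctrl.move_l(position, frame=None, v=0.15): straight line of the TCP; frame=None keeps the orientation; v is the mean speed in m/s.
- ctrl.set_joints(angles): joint-space move.
- ctrl.gripper_to(opening): finger opening in m; the grip force is fixed at half the most; returns when the fingers have stopped.
- ctrl.dwell(seconds).
- planner.solve_ik(position, orientation): joint angles nearest the present ones, or None.
- ctrl.get_obs(): the state.
- cams.read_camera(name): name is "scene" or "side" or "wrist"; returns (picture, depth): 400x640x3 uint8, blue, green, red; 400x640 float32, m along the optical axis (not along the pixel's ray), 0 where there is no reading.
- cams.camera_model(name): a dict with "mtx" (3x3 intrinsics, pixels), "extrinsics" (4x4, takes a point from camera to world coordinates). Camera axes: x right, y down, z forward; pixel columns grow to the right and rows downward; lengths in m; the calibration is good to about 2 mm. A picture is of the moment at which its call begins: read the wrist's pose just before it. camera_model takes no time and is no camera call; for the wrist camera it gives the pose at the moment of the call.
A pose or a line that the arm cannot do raises ctrl.MotionError and nothing moves.
- ticket.finish_job(): hands the job in, once; it reports no verdict.
The state is a dict: "clock": time; "joint_pos": joint angles; "dq": joint speeds; "joint_efforts": joint torques, N m; "position": TCP position; "tool_rot": TCP orientation; "ft_force": force on the tool from outside, world axes, zero at the start; "moment": the same for the moment, N m; "opening": finger opening in m.
Only numpy, scipy, OpenCV 4.12 (cv2) and the standard library are available. Lean on these libraries where they do the work, as an engineer would, in place of code of your own. Each camera call takes 0.05 s, during which the arm holds its last target. There are 200 camera calls.

### The job

Set the glass grinder up for the next batch. Lift the red dust cover off the grinder's collar into the grey tray, take the yellow grinding head from its holder, put its D-shaft into the grinder's collar, turn it until the flat meets the key and it drops, and see it fully home with its shoulder on the rim; only then throw the red lock lever fully over. Also stack all the glass tiles on the table in one neat flat pile in the middle of the sloped shelf, square to it and each with its short edge leaning against the backstop (before or after the head, as you like), and do not disturb the mug, jar, graphite block and brass tin.

Things in the scene. Friction and masses are not known exactly. Their poses are not given: they have to be found in the camera images.
- grinder: Fixed blue glass-grinder housing, 190 mm (its x) by 210 mm (its y) by 70 mm high; origin at the centre of its underside, z up. Its upright steel collar is described at bore, its lever at lock.
- bore (a point): Centre of the mouth of the vertical bore in the grinder's fixed round steel collar (55 mm outside diameter, standing 36 mm above the housing, rim 106 mm above the table); z up, axes parallel to the grinder's. Bore 26.6 mm in diameter, 36 mm deep, with a key inside (see key_level).
- key_level (a point): Point on the bore's axis at the height of the key's top, 10 mm below the rim (axes as the grinder's). The fixed brass key fills one side of the bore from here to the bottom, flat face 5 mm off the axis. The side it is on varies and is NOT given by any pose: anywhere within 0.7 rad either side of the grinder's +x from the axis. See it from above, or find it by feel.
- head: Yellow grinding head, 220 g: drum 42 mm across, 20 mm high; on top a black grip bar 40 mm long along its x, 14 mm wide along y, from 20 to 46 mm above the drum's underside, white dot at its +x end; below, a steel D-shaft (shaft_end). Origin on the axis at the shoulder (underside of the drum), z up. At the start it stands upright in stand, turned by up to 0.6 rad from world x.
- shaft_end (a point): Lower end of the head's shaft, on its axis, 30 mm below the shoulder. The shaft is 24 mm in diameter and 27 mm long plus a 3 mm nose 8 mm wide; the flat of the D faces the head's +x, 4 mm off the axis. In the collar it rests on the key with the shoulder 17 mm above the rim until the flat faces the key within about 0.15 rad, then drops until the shoulder sits on the rim.
- cover: Loose red dust cover, 60 g, lying on the collar's rim over the bore at the start: a disc 50 mm across, 8 mm thick, with a grip bar 34 mm long (its x), 14 mm wide (its y), reaching 30 mm above the disc's underside. Origin at the centre of the underside, z up.
- tray: Fixed shallow grey tray, 100 x 100 mm outside, 18 mm high, walls and floor 4 mm thick. Origin at the centre of its underside, z up.
- stand: Fixed square wooden holder block, 60 x 60 mm, 36 mm high, with a plain 32 mm square hole in which the head's shaft hangs, the shoulder on the block's top. Origin at the centre of the underside.
- lock (a joint): Red lock lever on the grinder, rad: about 0 (0 to 0.15) at the start, leaning to the grinder's -x (unlocked), 1.0 when thrown fully over to the grinder's +x (locked). It stays where it is left; a push on its tip of a few newtons moves it.
- lock_tip (a point): Centre of the red ball, 26 mm across, at the free end of the lock lever (moves with it), 75 mm from the pivot; the lever swings from 0.5 rad before upright to 0.5 rad past it, so the ball travels about 72 mm along the grinder's +x.
- slope: Board of the fixed sloped wooden shelf. Origin on the board's top face at the foot of the backstop, mid-width, 30 mm above the table; x runs up the slope from the backstop (board 110 mm long), y along the backstop (board 130 mm wide), z square to the board; tilted 0.35 rad, falling towards the backstop, whose face is the plane x = 0, 55 mm high, 8 mm thick. No side walls.
- tile0: Loose red glass tile, 80 mm (its x) by 50 mm (its y) by 8 mm thick, 80 g; origin at the centre of its underside, z up. Lies flat on the table at the start; may be absent.
- tile1: Loose orange glass tile, 80 mm (its x) by 50 mm (its y) by 8 mm thick, 80 g; origin at the centre of its underside, z up. Lies flat on the table at the start; may be absent.
- tile2: Loose green glass tile, 80 mm (its x) by 50 mm (its y) by 8 mm thick, 80 g; origin at the centre of its underside, z up. Lies flat on the table at the start; may be absent.
- tile3: Loose purple glass tile, 80 mm (its x) by 50 mm (its y) by 8 mm thick, 80 g; origin at the centre of its underside, z up. Lies flat on the table at the start; may be absent.
- tile4: Loose turquoise glass tile, 80 mm (its x) by 50 mm (its y) by 8 mm thick, 80 g; origin at the centre of its underside, z up. Lies flat on the table at the start; may be absent.
- mug: White mug, 80 mm wide, 90 mm high; bystander; origin at the centre of its foot.
- jar: Green glass jar with a green lid, 64 mm wide, 75 mm high; bystander; origin at the centre of its foot.
- marver: Black graphite block 90 x 50 x 18 mm; bystander; origin at the centre of its underside.
- tin: Small brass tin, 56 mm wide, 50 mm high; bystander; origin at the centre of its foot.

How it is judged:
By the outcome, as a careful person would: the job done as asked, in the order asked, and still so for the second after the job is handed in, with the robot touching nothing.
Of tile0, tile1, tile2, tile3, tile4 only 3 to 5 are there at a start; the rules pass over those that are not, and their reading is None.
At some moment in a run one of tile0, tile1, tile2, tile3, tile4 may be knocked a few centimetres aside while the robot is not near it.
It also fails if it takes over 210 s, if anything falls off the work surface, if the arm or the gripper's body presses on something with over 40 N, if the wrist force passes 120 N, or if a joint passes its speed limit or range.

## Working session

There is one attempt and no reset: what is moved stays moved. The work goes in short steps, each a Python script; the robot and the scene stay as the last script left them, time stands still between calls to the robot, and variables do not carry over. Pictures are saved under pics/ and viewed, about 12 in all and at most 16, crops included, and the job is handed in when it is done.

```bash
mkdir -p pics; ls; python3 - <<'E'
from station import ctrl, planner, cams, ticket
import cv2,numpy as np
print(ctrl.get_obs())
for n in ("scene","side"):
    p,d=cams.read_camera(n); cv2.imwrite(f"pics/{n}0.png",p); np.savez(f"pics/{n}0.npz",p=p,d=d)
    m=cams.camera_model(n); print(n,m["mtx"],m["extrinsics"])
m=cams.camera_model("wrist");print(m)
E
```

```text
pics
{'clock': 0.0, 'joint_pos': array([-1.44510488e+00,  1.59090979e-01,  1.59825816e+00, -2.88369818e-05,
        1.38622179e+00, -2.10073912e-01]), 'dq': array([ 0.00175681,  0.00056216, -0.00043294, -0.00101088, -0.00066128,
       -0.00016444]), 'joint_efforts': array([-3.78424593e-04, -3.95994616e+01, -3.31431055e+01, -2.32346274e-04,
        8.26142903e-03, -7.57479626e-06]), 'position': array([ 0.189364  , -0.54226544,  0.23028038]), 'tool_rot': array([ 2.04023452,  0.34781679, -2.04012045]), 'ft_force': array([ 0.35099705,  0.16502824, -0.90845088]), 'moment': array([-0.00050453, -0.04851732,  0.00018301]), 'opening': 0.08519404541818468}
scene [[499.10133958   0.         320.49594863]
 [  0.         499.10133958 203.72030217]
 [  0.           0.           1.        ]] [[ 0.33227409  0.58105357 -0.74294729  1.72109555]
 [ 0.9430751  -0.19276891  0.27101567 -0.39640761]
 [ 0.01425748 -0.79070658 -0.61202927  1.0456413 ]
 [ 0.          0.          0.          1.        ]]
side [[408.96792897   0.         315.67034608]
 [  0.         408.96792897 196.93627544]
 [  0.           0.           1.        ]] [[-9.16817956e-01 -2.22805363e-01  3.31364761e-01  2.35777777e-01]
 [-3.99305237e-01  5.12406925e-01 -7.60259476e-01  8.41538047e-01]
 [-4.03709818e-04 -8.29335223e-01 -5.58751219e-01  7.30321773e-01]
 [ 0.00000000e+00  0.00000000e+00  0.00000000e+00  1.00000000e+00]]
{'mtx': array([[315.63032741,   0.        , 313.77881879],
       [  0.        , 315.63032741, 204.24373298],
       [  0.        ,   0.        ,   1.        ]]), 'extrinsics': array([[ 0.32972185, -0.90343956, -0.27400813,  0.2589343 ],
       [-0.94407473, -0.31630583, -0.09313178, -0.5179481 ],
       [-0.00253144,  0.28939173, -0.9572074 ,  0.37230227],
       [ 0.        ,  0.        ,  0.        ,  1.        ]])}
```

View pics/scene0.png

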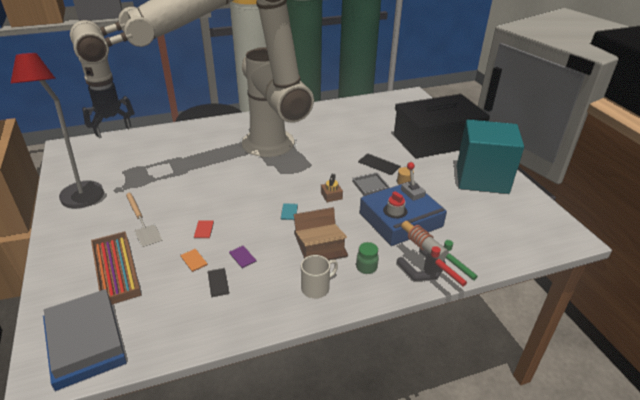

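View pics/side0.png

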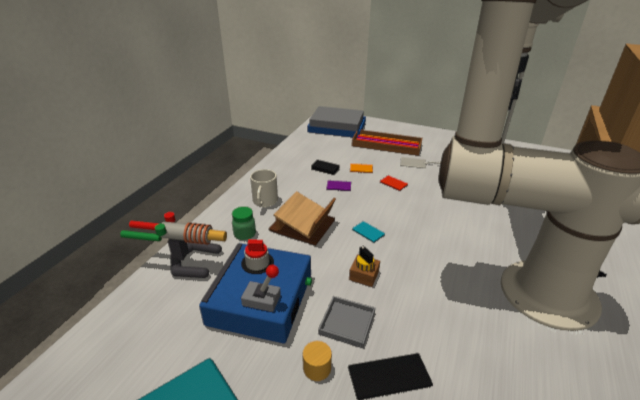

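Scene shows red tile (203,229), orange (193,261), purple (243,257), turquoise (289,211), no green visible; stand and head (331,188), slope (320,235), grinder (402,212) with cover (396,203), lever ball (411,167), tray (371,185), tin (404,176), and a torch by the grinder's front. Side view agrees.

```bash
cat > h.py <<'E'
import numpy as np, cv2
from station import ctrl, planner, cams, ticket
from scipy.spatial.transform import Rotation as R
def cloud(p,d,m):
    K,E=m["mtx"],m["extrinsics"]; v,u=np.mgrid[:d.shape[0],:d.shape[1]]
    c=np.stack([(u-K[0,2])/K[0,0]*d,(v-K[1,2])/K[1,1]*d,d],-1)
    w=c@E[:3,:3].T+E[:3,3]; w[d<=0]=np.nan
    return w
def snap(n,name=None):
    m=cams.camera_model(n); p,d=cams.read_camera(n)
    if name: cv2.imwrite(f"pics/{name}.png",p); np.savez(f"pics/{name}.npz",p=p,d=d,E=m["extrinsics"],K=m["mtx"])
    return p,cloud(p,d,m),m
def ori(yaw,tilt=None):
    """tool pointing down, jaw (tool y) axis at yaw in world xy"""
    x=np.array([0,0,-1.]); y=np.array([np.cos(yaw),np.sin(yaw),0]); return R.from_matrix(np.stack([x,y,np.cross(x,y)],1)).as_rotvec()
def masks(p):
    h=cv2.cvtColor(p,cv2.COLOR_BGR2HSV); H,S,V=[h[...,i].astype(int) for i in range(3)]
    return dict(red=((H<5)|(H>174))&(S>150)&(V>70),orange=(H>=8)&(H<17)&(S>200)&(V>120),green=(H>45)&(H<80)&(S>110)&(V>50),
      purple=(H>125)&(H<160)&(S>100)&(V>50),turq=(H>85)&(H<100)&(S>120)&(V>60),yellow=(H>=19)&(H<32)&(S>150)&(V>120))
def rect(w,mask,zlo,zhi,step=0):
    m=(mask&(w[...,2]>zlo)&(w[...,2]<zhi)).astype(np.uint8)
    n,l,st,_=cv2.connectedComponentsWithStats(m); out=[]
    for i in range(1,n):
        if st[i,4]>25:
            q=w[l==i]; r=cv2.minAreaRect((q[:,:2]*1000).astype(np.float32))
            out.append((st[i,4],np.round(r[0],1),np.round(r[1],1),round(r[2],1),np.round(np.nanmedian(q[:,2])*1000,1),np.round(np.array([st[i,0]+st[i,2]/2,st[i,1]+st[i,3]/2]))))
    return out
E
python3 - <<'E'
from h import *
for n in ("scene","side"):
    z=np.load(f"pics/{n}0.npz"); w=cloud(z["p"],z["d"],cams.camera_model(n))
    M=masks(z["p"])
    for c in M:
        for r in rect(w,M[c],-.01,.25): 
            if .2<r[1][0]/1000<1 : print(n,c,*r)
    # blue housing top
    h=cv2.cvtColor(z["p"],cv2.COLOR_BGR2HSV); 
    for r in rect(w,(h[...,0]>100)&(h[...,0]<125)&(h[...,1]>120),.06,.08): print(n,"housing",*r)
E
```

```text
scene red 90 [650.4 241.4] [41.7 35.6] 51.0 115.4 [396. 198.]
scene red 218 [ 466.5 -332.3] [46.7 78.6] 71.8 8.4 [204. 229.]
scene red 141 [ 556.7 -595. ] [230.1   7.4] 5.8 16.6 [118. 266.]
scene red 153 [ 564.6 -622.6] [242.6   8.6] 5.6 16.4 [107. 270.]
scene red 34 [897.1 236.8] [17.6 21.3] 31.8 130.1 [436. 250.]
scene red 156 [952.6 254.2] [99.8 15.2] 14.8 96.5 [451. 272.]
scene purple 100 [ 559.6 -608.8] [225.5   5.6] 5.7 15.6 [112. 268.]
scene purple 250 [ 629.4 -243.7] [76.6 47.9] 17.8 8.3 [242. 257.]
scene turq 1893 [503.1 675.3] [178.5 170.8] 60.8 197.8 [495. 150.]
scene yellow 77 [ 566.5 -566.5] [195.6   5.6] 5.5 16.1 [128. 266.]
scene housing 270 [602.9 328.5] [158.4 111.9] 8.3 69.9 [416. 202.]
side red 60 [ 560.5 -591.6] [230.2  14.1] 6.2 15.3 [387. 142.]
side red 38 [ 460.6 -327.8] [46.3 77.1] 76.0 7.9 [394. 182.]
side red 95 [892.2 242.7] [22.8 23.3] 39.6 128.8 [170. 217.]
side red 180 [965.  264.7] [71.2 18.4] 11.4 96.0 [144. 225.]
side red 321 [640.2 254.8] [47.6 36.9] 27.3 115.7 [256. 248.]
side red 126 [574.6 295.5] [ 21.7 130.7] 30.1 168.3 [272. 271.]
side orange 110 [ 561.6 -631. ] [231.   35.3] 6.4 15.7 [390. 138.]
side green 282 [778.1  98.3] [48.9 53.3] 30.9 74.5 [242. 216.]
side green 371 [930.  295.9] [122.7  24.6] 10.5 98.0 [143. 232.]
side green 172 [764.4 114.2] [52.4 20.1] 44.6 23.1 [245. 233.]
side green 45 [523.8 226.5] [12.6 13.4] 9.9 40.0 [308. 281.]
side purple 192 [ 623.8 -239.3] [75.5 49.2] 18.5 8.5 [339. 186.]
side turq 321 [460.9 -45.6] [50.4 79.3] 67.6 8.4 [368. 232.]
side turq 2078 [526.7 604.5] [129.8  63.1] 23.5 200.0 [188. 380.]
side yellow 122 [761.1 237.7] [39.7 17.5] 9.2 109.4 [216. 234.]
side yellow 86 [425.8 130.9] [18.2 38.4] 63.8 55.6 [364. 262.]
side yellow 548 [424.6 402.2] [49.6 51.9] 24.7 50.0 [318. 354.]
side housing 3791 [613.4 292.5] [185.4 205.9] 8.5 70.1 [255. 285.]
```

```bash
cat >> h.py <<'E'
def go(p,yaw):
    """joint move to pose, choosing of yaw/yaw+pi the one with smaller last-joint travel"""
    best=None
    for y in (yaw,yaw+np.pi):
        q=planner.solve_ik(p,ori(y))
        if q is not None and (best is None or abs(q[5])<abs(best[5])): best=q
    if best is None: raise RuntimeError("no ik %s"%p)
    ctrl.set_joints(best); return best
E
python3 - <<'E'
from h import *
for i,t in enumerate([(.55,-.25,.30),(.52,.05,.30),(.57,.25,.32)]):
    a=np.arctan2(t[1],t[0]); q=go(t,a+np.pi/2); print(np.round(q,2))
    ctrl.dwell(.3); p,w,m=snap("wrist",f"w{i}"); print(m["extrinsics"][:3,3], m["extrinsics"][:3,2])
    M=masks(p)
    for c in M:
        for r in rect(w,M[c],-.01,.25): 
            if .2<r[1][0]/1000<1 and r[0]>150: print(i,c,*r)
    h=cv2.cvtColor(p,cv2.COLOR_BGR2HSV); 
    for r in rect(w,(h[...,0]>100)&(h[...,0]<125)&(h[...,1]>120),.06,.08): print("housing",*r)
print(ctrl.get_obs()["clock"])
E
```

```text
[-0.63  0.2   1.42  0.    1.53  1.37]
[ 0.61677037 -0.28086972  0.44178237] [-0.26407297  0.12124698 -0.95685142]
0 red 984 [ 519.4 -629. ] [164.9  19.3] 6.2 14.7 [596.  60.]
0 red 410 [ 518.5 -595.3] [154.8   7.9] 5.6 14.3 [574.  72.]
0 red 1366 [ 462.2 -330.3] [49.6 79.3] 71.3 7.3 [391. 196.]
0 orange 442 [ 518.9 -639.3] [149.2   7. ] 5.4 14.3 [609.  57.]
0 purple 747 [ 522.9 -614.9] [170.   16.6] 6.0 13.9 [584.  62.]
0 purple 2271 [ 624.1 -241.6] [79.1 49.1] 16.9 7.4 [285. 116.]
0 turq 767 [ 530.4 -585. ] [181.7  14.9] 5.4 14.0 [560.  68.]
0 turq 907 [461.5 -48.2] [48.6 79.6] 68.1 7.5 [218. 269.]
0 yellow 704 [ 530.3 -568. ] [193.   13.8] 8.1 15.3 [549.  71.]
0 yellow 2378 [ 592.5 -381.1] [79.  48.9] 17.5 7.3 [392.  92.]
housing 1499 [552.4 195.9] [ 52.7 110.4] 51.0 69.2 [ 20. 297.]
[-0.14 -0.02  1.65  0.    1.51  1.34]
[0.59355417 0.05650531 0.44176453] [-0.28889757 -0.02655223 -0.95699173]
1 red 2073 [642.2 247. ] [47.2 49.2] 51.1 114.1 [114.  34.]
1 red 1669 [ 462.4 -329.4] [51.8 80. ] 70.7 7.0 [568. 227.]
1 purple 2350 [ 624.4 -241.1] [79.  50.7] 17.0 7.1 [542. 106.]
1 turq 17
[... 200 characters left out ...]
 1.57  1.38]
[0.63761482 0.27871518 0.46204118] [-0.26562279 -0.11531853 -0.95715525]
2 red 1679 [643.  247.9] [48.3 48. ] 23.9 113.7 [343. 116.]
2 red 532 [549.6 338.3] [22.4 22.7] 20.7 169.9 [220. 172.]
2 red 638 [ 477.8 -334.7] [51.9 47.9] 70.4 6.7 [601. 345.]
2 green 2434 [778.9  97.4] [55.5 58.8] 50.1 74.0 [506.  58.]
2 purple 1433 [ 624.7 -240.3] [78.9 51.8] 17.1 6.9 [612. 254.]
2 turq 445 [485.8 -55.8] [49.7 27.7] 66.3 6.9 [466. 284.]
2 yellow 673 [756.6 229.3] [29.2 22.5] 14.8 110.9 [408.  16.]
2 yellow 1117 [426.4 399.6] [52.9 52.7] 25.8 49.4 [174. 218.]
2 yellow 189 [427.5 129.4] [16.3 39.2] 51.7 55.2 [352. 291.]
housing 18708 [616.9 289.2] [187.9 207.4] 8.9 69.3 [304. 114.]
4.8667
```

View pics/w2.png

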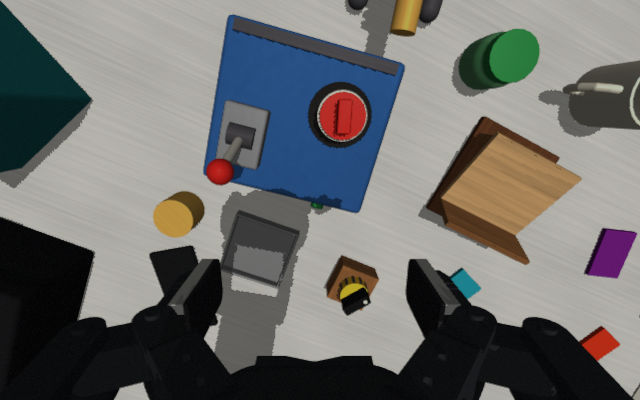

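View pics/w1.png

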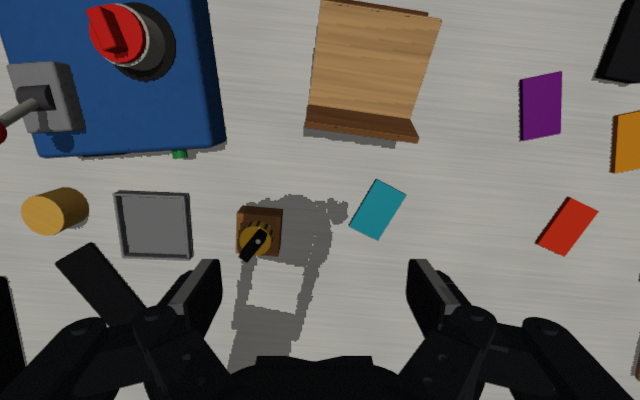

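Both wrist views show four tiles (red, orange, purple, turquoise); slope's backstop faces the robot, lever ball leans to the robot side (grinder −x), head's white dot points away/right. Now the precise geometry.

```bash
cat > g.py <<'E'
from h import *
def load(n):
    z=np.load(f"pics/{n}.npz"); return z["p"],cloud(z["p"],z["d"],dict(mtx=z["K"],extrinsics=z["E"]))
def near(w,c,r): return np.hypot(w[...,0]-c[0],w[...,1]-c[1])<r
E
python3 - <<'E'
from g import *
al=lambda p:np.ones(p.shape[:2],bool)
for n in ("w1","w2"):
    p,w=load(n); h=cv2.cvtColor(p,cv2.COLOR_BGR2HSV)
    print(n,"coverbar",rect(w,near(w,(.643,.248),.04),.130,.15))
    print(n,"headbar",rect(w,near(w,(.426,.130),.05),.074,.1))
    print(n,"standtop",rect(w,near(w,(.426,.130),.05),.032,.042))
    print(n,"drumtop",rect(w,near(w,(.426,.130),.05)&(h[...,1]>150)&(h[...,2]>90),.050,.062))
    print(n,"traytop",rect(w,near(w,(.44,.25),.12)&(h[...,1]<60),.013,.022))
    wh=near(w,(.426,.130),.05)&(w[...,2]>.072)&(h[...,2]>130)
    print(n,"dot",np.nanmean(w[wh],0),wh.sum())
    print(n,"ball",rect(w,masks(p)["red"]&near(w,(.55,.338),.03),.14,.18))
    bd=near(w,(.64,.06),.16)&(w[...,2]>.025)&(w[...,2]<.11)&(h[...,0]<20)&(h[...,1]>70)
    print("bd",bd.sum(), np.nanmin(w[bd],0),np.nanmax(w[bd],0))
    q=w[bd]; rng=np.random.default_rng(0)
    for k in range(3):
        best=None
        for _ in range(400):
            a=q[rng.choice(len(q),3,False)]; nn=np.cross(a[1]-a[0],a[2]-a[0]); l=np.linalg.norm(nn)
            if l<1e-5: continue
            nn/=l; i=abs((q-a[0])@nn)<.002
            if best is None or i.sum()>best.sum(): best=i
        c=q[best].mean(0); nn=np.linalg.svd(q[best]-c,full_matrices=False)[2][2]; nn*=np.sign(nn[2])
        print(n,"plane",best.sum(),c,nn,"tilt",np.arccos(nn[2]),"az",np.arctan2(nn[1],nn[0]),nn@c); q=q[~best]
        if len(q)<100: break
E
```

```text
w1 coverbar [(np.int32(811), array([642.4, 247.2]), array([34.1, 15. ]), 20.7, np.float64(135.2), array([102.,  29.]))]
w1 headbar [(np.int32(356), array([419.3, 119.1]), array([14. , 40.4]), 56.1, np.float64(81.1), array([252., 248.]))]
w1 standtop [(np.int32(892), array([419.1, 119.4]), array([60.7, 60.3]), 0.1, np.float64(35.5), array([258., 234.]))]
w1 drumtop [(np.int32(205), array([427., 130.]), array([13.5, 38.7]), 53.2, np.float64(55.5), array([250., 237.])), (np.int32(134), array([412.8, 105.6]), array([10.7, 34.1]), 62.1, np.float64(55.3), array([263., 244.]))]
w1 traytop [(np.int32(955), array([407.8, 273.7]), array([100.6, 101.2]), 3.1, np.float64(16.9), array([151., 227.]))]
w1 dot [nan nan nan] 0
w1 ball []
bd 14341 [ 0.567778   -0.06933899  0.02661107] [0.70330878 0.065979   0.08248195]
w1 plane 11594 [ 0.6516902  -0.00177338  0.04981141] [-0.34205505  0.01405023  0.93957487] tilt 0.3494099752130445 az 3.100539803033324 -0.17613729763616076
w1 plane 2163 [0.58366788 0.00122395 0.06098595] [ 0.92975623 -0.04147773  0.36583185] tilt 1.1962698739272253 az -0.0445818455403
[... 832 characters left out ...]
int32(532), array([549.6, 338.3]), array([22.4, 22.7]), 20.7, np.float64(169.9), array([220., 172.]))]
bd 9763 [ 0.56818491 -0.06921439  0.02507392] [0.7037501  0.06660848 0.08220035]
w2 plane 7392 [6.50774721e-01 3.84745366e-05 4.92590990e-02] [-0.3414991   0.01446491  0.93977079] tilt 0.3488372397399203 az 3.09926084897711 -0.17594616421187326
w2 plane 1707 [0.5840735  0.00397022 0.05995617] [ 0.93174966 -0.04026678  0.36086169] tilt 1.2016046520505395 az -0.043189437414004876 0.5656863055657128
w2 plane 274 [0.60618558 0.0031498  0.07435168] [0.12706276 0.00709542 0.9918693 ] tilt 0.12760675312563502 az 0.05578393985909473 0.15079311635216816<stdin>:11: RuntimeWarning: Mean of empty slice
```

```bash
python3 - <<'E'
from g import *
d=np.pi/180
ctrl.gripper_to(.045)
go((.6425,.2478,.22),111*d)
ctrl.move_l((.6425,.2478,.119),v=.12)
ctrl.gripper_to(.0); o=ctrl.get_obs(); print("op",o["opening"],o["position"])
ctrl.move_l((.6425,.2478,.25),v=.2); print(ctrl.get_obs()["opening"])
go((.408,.274,.25),93*d); ctrl.move_l((.408,.274,.05),v=.2); ctrl.move_l((.408,.274,.0185),v=.05)
print(ctrl.get_obs()["ft_force"],ctrl.get_obs()["position"])
ctrl.gripper_to(.035); ctrl.move_l((.408,.274,.12),v=.2); ctrl.gripper_to(.045)
# look down the bore : camera about 75 mm beyond TCP, tilted; put camera close above bore
go((.585,.225,.21),112*d); ctrl.dwell(.3)
p,w,m=snap("wrist","bore"); print(m["extrinsics"][:3,3],ctrl.get_obs()["clock"])
E=m["extrinsics"]; c=(np.linalg.inv(E)@[.643,.248,.106,1])[:3]; u=m["mtx"]@c; u=(u/u[2])[:2]; print(u)
x,y=u.astype(int); cr=p[max(0,y-90):y+90,max(0,x-90):x+90]; cv2.imwrite("pics/borec.png",cv2.resize(cr,None,fx=3,fy=3))
p,w,m=snap("side","side1")
E
```

```text
op 0.012374796740343185 [0.6432026  0.24793367 0.12017094]
0.012077361757004697
[ 0.12710048 -1.35151594  1.07160605] [0.40754536 0.27384077 0.01814891]
[0.65318974 0.25303396 0.35185641] 16.1667
[315.16515527 124.36019059]
```

View pics/borec.png

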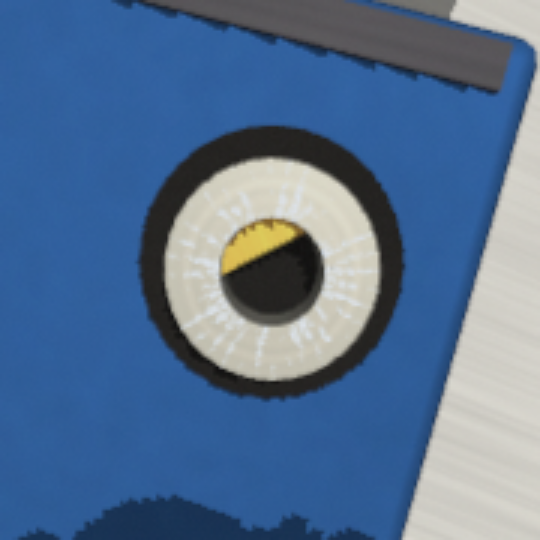

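The bore crop shows the key (gold) on the upper-left of the bore, its edge from crop (225,274) to (306,234), collar centre about (272,270).

```bash
python3 - <<'E'
from g import *
z=np.load("pics/bore.npz");p,E,K=z["p"],z["E"],z["K"]; p,w=load("bore")
def ray(u,v,h):
    d=E[:3,:3]@np.linalg.inv(K)@[u,v,1]; return E[:3,3]+d*(h-E[2,3])/d[2]
o=np.array([315-90,124-90])
pts=[ray(*(o+np.array(c)/3),.096) for c in ((225,274),(306,234))]; e=pts[1]-pts[0]; print(pts,"edge yaw",np.arctan2(e[1],e[0]), "key yaw",np.arctan2(e[1],e[0])+np.pi/2)
m=near(w,(.643,.248),.036)&(w[...,2]>.101)&(w[...,2]<.111); q=w[m]; print(m.sum(),np.median(q[:,2]))
print("circle",cv2.minEnclosingCircle((q[:,:2]*1000).astype(np.float32)), cv2.minAreaRect((q[:,:2]*1000).astype(np.float32)))
# key mask
h=cv2.cvtColor(p,cv2.COLOR_BGR2HSV); k=near(w,(.643,.248),.014)&(h[...,0]>15)&(h[...,0]<35)&(h[...,1]>110)&(w[...,2]<.101); v,u=np.nonzero(k)
P=np.array([ray(a,b,.096) for a,b in zip(u,v)]); print(k.sum(),P.mean(0),np.median(w[k][:,2])); 
print("key rect",cv2.minAreaRect((P[:,:2]*1000).astype(np.float32)))
# inner hole circle at rim by pixel darkness/colour: ray pixels not rim-coloured
hole=((h[...,2]<110)|(k)); v,u=np.nonzero(hole&(np.hypot(*(np.mgrid[:400,:640]-np.array([124,315])[:,None,None]))<24)); Q=np.array([ray(a,b,.106) for a,b in zip(u,v)]); print("hole",cv2.minEnclosingCircle((Q[:,:2]*1000).astype(np.float32)),Q.mean(0))
# tray check
z=np.load("pics/side1.npz"); P2=z["p"]; W=cloud(P2,z["d"],cams.camera_model("side"))
print(rect(W,masks(P2)["red"],0.005,.06))
E
```

```text
[array([0.63741864, 0.25858492, 0.096     ]), array([0.65468654, 0.24276951, 0.096     ])] edge yaw -0.7415221323673874 key yaw 0.8292741944275092
3161 0.10510908150238277
circle ((642.5806274414062, 247.93296813964844), 27.24958038330078) ((642.6435546875, 247.99252319335938), (53.51571273803711, 53.623191833496094), 65.46045684814453)
271 [0.64819901 0.2538458  0.096     ] 0.09520669248903041
key rect ((648.7130126953125, 254.33819580078125), (8.431818962097168, 23.62705421447754), 47.78309631347656)
hole ((643.0118408203125, 247.86326599121094), 12.94269847869873) [0.64313599 0.24791493 0.106     ]
[(np.int32(60), array([ 560.2, -589. ]), array([230.3,  17.6]), 4.3, np.float64(15.5), array([387., 142.])), (np.int32(363), array([406. , 280.8]), array([48.3, 37.5]), 23.5, np.float64(13.8), array([348., 320.]))]
```

```bash
cat >> g.py <<'E'
def F(): 
    return ctrl.get_obs()["ft_force"]
def until(dirv,dist,step=.001,lim=5,v=.03,axis=None):
    """step along dirv until opposing force along dirv exceeds lim (relative to start); returns travelled, force"""
    dirv=np.asarray(dirv,float); p0=np.array(ctrl.get_obs()["position"]); f0=F(); s=0; f=0
    while s<dist-1e-9:
        s=min(dist,s+step); ctrl.move_l(p0+dirv*s,v=v); f=-(F()-f0)@dirv
        if f>lim: break
    return s,f
E
python3 - <<'E'
from g import *
H=np.array([.4194,.1193]); B=np.array([.6428,.2479]); hy=-.595; ky=.83
c=[]
for k in (0,np.pi):
    q1=planner.solve_ik((*H,.16),ori(hy+np.pi/2+k)); q2=planner.solve_ik((*B,.2),ori(ky+np.pi/2+k))
    if q1 is not None and q2 is not None: c.append((max(abs(q1[5]),abs(q2[5])),k,q1,q2))
c.sort(key=lambda t:t[0]); _,k,q1,q2=c[0]; print(k,q1[5],q2[5])
go((.55,.15,.22),1.7)
ctrl.set_joints(planner.solve_ik((*H,.16),ori(hy+np.pi/2+k)))
ctrl.move_l((*H,.059),v=.12); print(F())
ctrl.gripper_to(0); o=ctrl.get_obs(); print(o["opening"],o["position"],o["ft_force"])
ctrl.move_l((*H,.22),v=.15); print(ctrl.get_obs()["opening"],F())
ctrl.set_joints(planner.solve_ik((*B,.22),ori(ky+np.pi/2+k))); 
ctrl.move_l((*B,.167),v=.15); ctrl.dwell(.3); print(ctrl.get_obs()["position"],F())
s=until((0,0,-1),.039,step=.0015,lim=6); o=ctrl.get_obs(); print(s,o["position"],o["ft_force"],o["opening"],o["clock"])
E
```

```text
3.141592653589793 2.164365419933155 0.9339520626121462
[-0.43876419 -0.12131264 -0.17534518]
0.013120272020673727 [0.419999   0.11930108 0.05973677] [-1.51869258 -0.89766795  5.07679829]
0.012746960462226073 [-0.32761657  0.38556199 -2.03052415]
[0.64343673 0.24799289 0.16832177] [-0.80294338  0.4235074  -1.3042653 ]
(0.039, np.float64(2.8803770029882934)) [0.64375108 0.24801034 0.12980582] [-0.11749438  0.48035285  1.5761117 ] 0.012483573727687138 28.35
```

```bash
python3 - <<'E'
from g import *
print(until((0,0,-1),.002,step=.001,lim=6),ctrl.get_obs()["position"])
ctrl.gripper_to(.04); p=np.array(ctrl.get_obs()["position"]); ctrl.move_l((p[0],p[1],.25),v=.2)
go((.60,.24,.25),.155+np.pi/2); ctrl.dwell(.2)
p,w,m=snap("wrist","head1")
print("bar",rect(w,near(w,(.643,.248),.04),.145,.17))
h=cv2.cvtColor(p,cv2.COLOR_BGR2HSV)
print("drum",rect(w,masks(p)["yellow"]&near(w,(.643,.248),.04),.11,.14),"ball",rect(w,masks(p)["red"]&near(w,(.55,.338),.05),.14,.19))
cv2.imwrite("pics/head1c.png",p[:260,120:520]); print(ctrl.get_obs()["clock"])
E
```

```text
(0.002, np.float64(8.207815742061749)) [0.64390284 0.24802249 0.12976146]
bar [(np.int32(792), array([643.6, 248. ]), array([39.6, 14.6]), 47.5, np.float64(151.1), array([315., 255.]))]
drum [(np.int32(455), array([633.3, 257.5]), array([37.9, 14. ]), 47.2, np.float64(125.4), array([323., 238.])), (np.int32(128), array([651.9, 234.7]), array([33.6,  8.4]), 31.2, np.float64(125.4), array([302., 248.]))] ball [(np.int32(1001), array([547.3, 337.3]), array([23. , 24.5]), 61.2, np.float64(169.6), array([458., 162.]))]
32.3417
```

View pics/head1c.png

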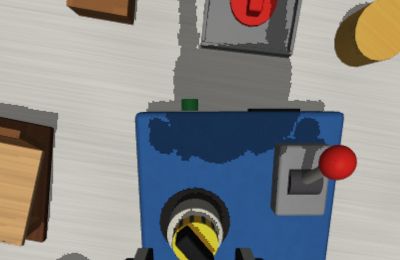

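Head is home: bar top reads 151.1 mm (152 minus the usual ~1 mm bias), yaw 47.5° matching the key; the lever ball is still on the −x side. Now the lever.

```bash
python3 - <<'E'
from g import *
u=np.array([np.cos(.155),np.sin(.155),0]); b=np.array([.5485,.338,0])
s=b-.055*u
ctrl.gripper_to(0); go((s[0],s[1],.25),.155+np.pi/2); ctrl.move_l((s[0],s[1],.152),v=.15); ctrl.dwell(.2)
r=until(u,.125,step=.003,lim=14,v=.06); o=ctrl.get_obs(); print(r,o["position"],o["ft_force"],(o["position"]-b)@u)
p=np.array(o["position"]); ctrl.move_l(p-.02*u,v=.1); p-=.02*u; ctrl.move_l((p[0],p[1],.26),v=.2)
go((.53,.20,.28),.155-np.pi/2+np.pi); ctrl.dwell(.2)
pp,w,m=snap("wrist","lever1"); cv2.imwrite("pics/lever1.png",pp)
print("ball",rect(w,masks(pp)["red"]&near(w,(.62,.348),.06),.14,.19),"bar",rect(w,near(w,(.643,.248),.04),.145,.17))
print(m["extrinsics"][:3,3],ctrl.get_obs()["clock"])
E
```

```text
(0.10200000000000005, np.float64(23.63645305731312)) [0.59019888 0.34489136 0.1530449 ] [-22.53901222  -6.62796213  11.33551851] 0.04226286688750512
ball [(np.int32(945), array([613. , 347.5]), array([24.5, 21.8]), 12.3, np.float64(166.8), array([140.,  66.]))] bar [(np.int32(1003), array([643.5, 248.6]), array([40.3, 13.9]), 47.6, np.float64(151.2), array([276.,  48.]))]
[0.6027743  0.21175906 0.42184883] 46.7417
```

Lever: ball moved 65 mm along +x and stopped against ~24 N; heights agree with the end stop (start angle ≈0.09). Next, slope frame, fingertip calibration, and the first tile.

```bash
python3 - <<'E'
from g import *
for n in ("w1","w2"):
    p,w=load(n); w=w+[0,0,.0009]; h=cv2.cvtColor(p,cv2.COLOR_BGR2HSV)
    az=-.0425;t=.35
    xb=np.array([np.cos(az)*np.cos(t),np.sin(az)*np.cos(t),np.sin(t)]); yb=np.array([-np.sin(az),np.cos(az),0]); zb=np.cross(xb,yb)
    nb=near(w,(.64,0),.16)&(w[...,2]>.02)&(h[...,0]<20)&(h[...,1]>70); q=w[nb]
    s0=np.array([.5848,0,.030])
    l=(q-s0)@np.stack([xb,yb,zb],1)
    i=(l[:,0]>.01)&(l[:,0]<.1)&(abs(l[:,2])<.006); z0=np.median(l[i,2]); 
    b=i&(abs(l[:,2]-z0)<.002); y0,y1=[np.median([f(l[b&(abs(l[:,0]-x)<.0015),1]) for x in np.arange(.02,.1,.004)]) for f in (np.min,np.max)]
    f=(l[:,2]>z0+.01)&(l[:,2]<z0+.045)&(abs(l[:,0])<.006); x0=np.median(l[f,0])
    o=s0+xb*x0+yb*(y0+y1)/2+zb*z0; print(n,x0,y0,y1,z0,"origin",o, "maxx",np.max(l[b,0])-x0)
E
```

```text
w1 nan -0.06381948187376933 0.06507567614060447 -0.003468424220585328 origin [nan nan nan] maxx nan
w2 0.004579262790454791 -0.06325177301693546 0.06589838141444204 -0.0036511901170895233 origin [0.59040483 0.00108615 0.02814039] maxx 0.09540189971201486
  return _methods._mean(a, axis=axis, dtype=dtype,
  ret = ret.dtype.type(ret / rcount)
```

```bash
python3 - <<'E'
from g import *
ctrl.gripper_to(.050); go((.42,-.13,.12),1.2); ctrl.move_l((.42,-.13,.02),v=.15); ctrl.dwell(.2); print(ctrl.get_obs()["position"],ctrl.get_obs()["opening"])
r=until((0,0,-1),.03,step=.001,lim=4); print(r,ctrl.get_obs()["position"])
ctrl.move_l((.42,-.13,.1),v=.2); print(ctrl.get_obs()["clock"])
E
```

```text
[ 0.42086169 -0.1305093   0.02100786] 0.05018560663610164
(0.025000000000000015, np.float64(12.505378327820065)) [ 0.42095765 -0.13055554 -0.00305304]
56.6333
```

```bash
cat > t.py <<'E'
from g import *
az,t=-.0425,.35
xb=np.array([np.cos(az)*np.cos(t),np.sin(az)*np.cos(t),np.sin(t)]); yb=np.array([-np.sin(az),np.cos(az),0]); zb=np.cross(xb,yb)
O=np.array([.596,.0005,.030])
def look(name):
    go((.55,-.25,.30),np.arctan2(-.25,.55)+np.pi/2); ctrl.dwell(.2); p,w,m=snap("wrist",name); M=masks(p); M["orange"]=M["orange"]|M["yellow"]
    out={}
    for c in ("red","orange","green","purple","turq"):
        for r in rect(w,M[c]&near(w,(.55,-.2),.33),.003,.013):
            s=sorted(r[2])
            if abs(s[0]-50)<5 and abs(s[1]-80)<6 and not (.55<r[1][0]/1e3<.72 and abs(r[1][1])<70):
                jaw=r[3] if r[2][0]<r[2][1] else r[3]+90
                out[c]=(np.array(r[1])/1000,np.deg2rad(jaw)); print(c,*r[1:4])
    return out
def pick(c,jaw):
    ctrl.gripper_to(.064); go((*c,.10),jaw); ctrl.move_l((*c,.02),v=.2); ctrl.move_l((*c,-.0022),v=.05); f=F()
    ctrl.gripper_to(.04); o=ctrl.get_obs(); print("pick",o["opening"],o["position"][2],np.round(f,1),np.round(o["ft_force"],1)); z=o["position"][2]
    ctrl.move_l((*c,.15),v=.2); return z
def place(n,zp):
    Ms=[R.from_matrix(np.stack([-zb,s*yb,np.cross(-zb,s*yb)],1)).as_rotvec() for s in (1,-1)]
    a=O+xb*.045+zb*(zp+.008*n)
    qs=[(q,m) for m in Ms if (q:=planner.solve_ik(a+.11*zb,m)) is not None]; q,m=min(qs,key=lambda k:abs(k[0][5]))
    ctrl.set_joints(q); ctrl.move_l(a+.008*zb,v=.2); ctrl.dwell(.2)
    r=until(-zb,.014,step=.001,lim=4); o=ctrl.get_obs(); l=(o["position"]-O)@np.stack([xb,yb,zb],1); print("down",r,np.round(l*1000,1), "tile z",round((l[2]-zp)*1000,1))
    p=np.array(o["position"])+ .0005*zb; ctrl.move_l(p,v=.03)
    r=until(-xb,.012,step=.001,lim=6); l=(ctrl.get_obs()["position"]-O)@np.stack([xb,yb,zb],1); print("back",r,np.round(l*1000,1))
    ctrl.gripper_to(.064); p=np.array(ctrl.get_obs()["position"]); ctrl.move_l(p+.09*zb,v=.15)
E
python3 - <<'E'
from t import *
T=look("t0"); c,j=T["turq"]; z=pick(c,j); print(ctrl.get_obs()["opening"]); place(0,z)
go((.56,.0,.26),np.pi/2); ctrl.dwell(.2); p,w,m=snap("wrist","p0"); cv2.imwrite("pics/p0.png",p); print(ctrl.get_obs()["clock"])
E
```

```text
red [ 462.2 -330.4] [49.6 79.1] 71.1
orange [ 592.6 -380.9] [78.8 49.1] 17.6
purple [ 624.3 -241.7] [79.4 49.2] 17.3
turq [463.1 -48.1] [49.1 77.5] 67.3
pick 0.04784550119567415 -0.001505124058049298 [-0.4  0.3  0.3] [-1.1  0.6  5.8]
0.04764125702829613
down (0.010000000000000002, np.float64(8.289225805165358)) [46.7 -0.2 -1.5] tile z -0.0
back (0.011000000000000003, np.float64(6.296183308401794)) [38.7 -0.4 -0.2]
73.8
```

View pics/p0.png

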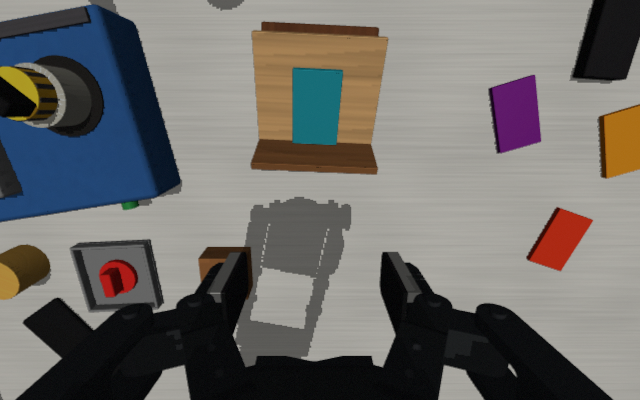

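The turquoise tile lies at (318,106), square, mid-shelf, against the backstop; the cover is inside the tray (117,278). On with the other three, re-looking before each.

```bash
python3 - <<'E'
from t import *
for n,k in enumerate(("purple","orange","red"),1):
    T=look(f"t{n}")
    if k not in T: print("missing",k); break
    c,j=T[k]; z=pick(c,j)
    if ctrl.get_obs()["opening"]<.046: print("lost"); break
    place(n,z); print(k,"clock",ctrl.get_obs()["clock"])
go((.56,.0,.26),np.pi/2); ctrl.dwell(.2); p,w,m=snap("wrist","p3"); cv2.imwrite("pics/p3.png",p)
p,w,m=snap("side","side3"); cv2.imwrite("pics/side3c.png",cv2.resize(p[150:400,180:460],None,fx=2.5,fy=2.3)); print(ctrl.get_obs()["clock"])
E
```

```text
red [ 462.2 -330.3] [49.6 79.2] 70.8
orange [ 592.7 -380.9] [78.4 49.3] 17.4
purple [ 624.2 -241.7] [79.1 48.9] 16.9
pick 0.04812709914392118 -0.0013362649406429492 [ 0.2  0.6 -0.2] [0.8 0.1 2.1]
down (0.010000000000000002, np.float64(8.815595560997204)) [46.8 -0.3  6.5] tile z 7.9
back (0.009000000000000001, np.float64(7.070609515208123)) [40.2 -0.4  7.7]
purple clock 86.325
red [ 462.2 -330.4] [49.5 79.3] 71.4
orange [ 592.5 -381. ] [78.7 48.9] 17.4
pick 0.04770975076223737 -0.0013134114387283596 [-0.  -0.3 -1. ] [-0.1  0.3  1.8]
down (0.010000000000000002, np.float64(6.866691833276191)) [46.8 -0.3 14.6] tile z 15.9
back (0.009000000000000001, np.float64(6.361266618871598)) [40.3 -0.4 15.8]
orange clock 99.5833
red [ 462.2 -330.3] [49.5 79. ] 70.8
pick 0.04769453727478965 -0.0013906572364728066 [ 0.2 -0.4  0.1] [ 0.3 -1.2  4.3]
down (0.010000000000000002, np.float64(7.374174065293433)) [46.7 -0.3 22.5] tile z 23.9
back (0.009000000000000001, np.float64(6.253353260873667)) [40.3 -0.4 23.7]
red clock 112.7083
113.65
```

View pics/p3.png

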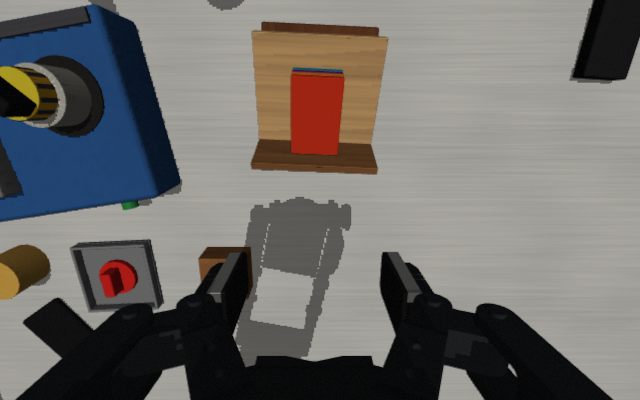

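View pics/side3c.png

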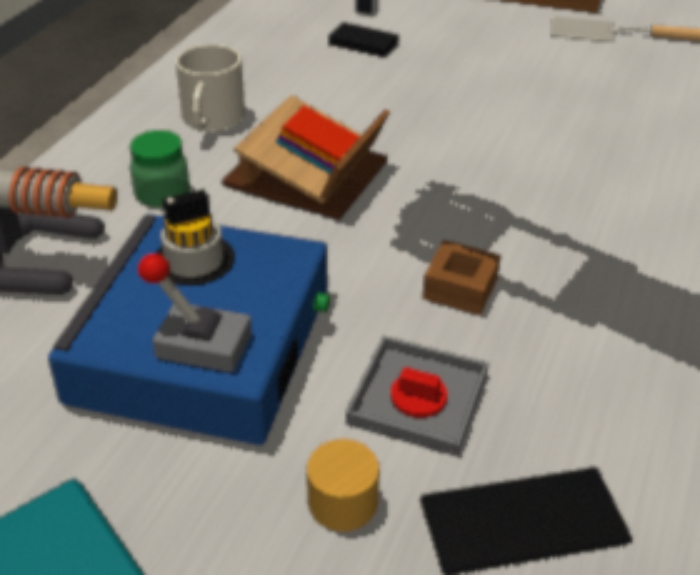

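Pile is red on top, neat and square against the backstop; lever over, head down in collar, cover in tray. One last numeric check.

```bash
python3 - <<'E'
from t import *
p,w=load("p3"); h=cv2.cvtColor(p,cv2.COLOR_BGR2HSV)
A=np.stack([xb,yb,zb],1)
l=(w+[0,0,.0009]-O)@A; k=masks(p)["red"]&near(w,(.64,0),.1); q=l[k&(abs(l[...,2]-.032)<.004)]
print("red top",q.min(0)*1e3,q.max(0)*1e3,np.median(q[:,2])*1e3,cv2.minAreaRect((q[:,:2]*1e3).astype(np.float32)))
for n,a in (("scene",None),("side",None)):
    P,W,_=snap(n)
    M=masks(P)
    print(n,"green z<20:",[r for r in rect(W,M["green"],-.01,.02)])
    print(n,"ball",rect(W,M["red"]&near(W,(.615,.348),.05),.14,.19))
    z=np.load(f"pics/{n}0.npz"); d=np.abs(P.astype(int)-z["p"]).max(2)>60
    W0=cloud(z["p"],z["d"],cams.camera_model(n))
    for nm,c in (("jar",(.779,.098)),("tin",(.426,.400)),("marver",(.68,-.31)),("mug",(.78,-.03))): print(nm,d[near(W0,c,.06)&(W0[...,2]>.01)].sum(),end=" ")
    print()
o=ctrl.get_obs(); print(o["clock"],o["ft_force"])
E
```

```text
red top [  0.40624812 -24.32906515  28.02992172] [80.06868481 24.54066164 35.19755482] 32.31581867359922 ((40.37504577636719, -0.18480491638183594), (48.80585861206055, 79.56681060791016), 89.48546600341797)
scene green z<20: []
scene ball [(np.int32(27), array([619.7, 343.2]), array([15. , 14.3]), 62.9, np.float64(165.1), array([423., 177.]))]
jar 0 tin 0 marver 3 mug 0 
side green z<20: [(np.int32(33), array([774.4, 124.5]), array([27. ,  8.8]), 18.7, np.float64(14.2), array([241., 236.]))]
side ball [(np.int32(113), array([610. , 352.5]), array([18.5, 19.4]), 6.6, np.float64(164.8), array([242., 266.]))]
jar 1 tin 0 marver 0 mug 0 
113.75 [0.14067685 0.65677948 0.70066127]
```

```bash
python3 -c "
from station import ticket; print(ticket.finish_job())"
```

```text
the job is handed in; nothing more can be done
None
```

I did all the steps in the order you asked and handed the job in at about 114 s on the robot's clock; the hand-in gives no verdict.

- **Cover:** it lies flat in the grey tray, seen in the wrist and side pictures.
- **Head:** I turned it above the collar to the key angle seen down the bore (about 0.83 rad), and it went straight down to the rim. It did not catch on the key, so no turning in the collar was needed. The grip bar's top read 151 mm, against 152 mm for fully home; the camera usually reads about 1 mm low.
- **Lever:** I threw it after the head was home. The ball moved 65 mm along the grinder's +x and stopped hard at about 24 N. Its height and travel fit the end stop, with the lever starting near 0.09 rad. I did not push it a second time to confirm.
- **Tiles:** four were present, with no green one seen. They are stacked turquoise, purple, orange, red from the bottom. The top tile spans 0.4 to 80 mm from the backstop, 0.2 mm off mid-width and within about 0.5° of square. Its top is at 32.3 mm, against 32 mm expected.
- **Bystanders:** the pictures before and after show no change at the mug, jar, graphite block or tin.

**Disagreements:** the scene and side cameras differ by about 1 cm on the lever ball's position, because each sees only one side of it; I relied on the wrist camera. No check failed.

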